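# Draw the dry vase's tray from under the wire shelf with the tray hook

### The arm

A 6-joint arm with a two-finger parallel gripper is mounted at the origin on the work surface. World frame = base frame: x ahead of the robot, y to its left, z up, the work surface at z = 0. Lengths are in m, angles in degrees, forces in N, time in s.
With the tool pointing down it reaches from about 0.325 to 0.85 m from the base axis. Payload 15.5 kg.
Tool frame: the origin (TCP) lies midway between the tips of the shut fingers; the grasp point (between the pads) lies 19 mm behind it; z points along the fingers, y is the line along which they close (so a half turn about z gives the same grasp; the last joint's range is limited). The gripper opens to 91 mm and grips with 3 to 60 N. Pads are 32 mm wide; open, the fingers measure 118 mm over their backs; the gripper's body (76 mm by 178 mm) begins 60 mm behind the grasp point.
Start: joints at [-82.535, 28.281, 77.091, -0, 74.628, -5.472], TCP at [0.14, -0.609, 0.214] pointing down, gripper open.
Joint ranges: [-166.48, 166.48], [-47.26, 123.95], [12.59, 153.08], [-70.14, 250.14], [6.76, 159.57], [-176.63, 176.63]. Speed limits (degrees/s): [108.29, 108.29, 147.25, 172.46, 172.46, 172.46].

### API

Orientations are given as a 3x3 rotation matrix whose columns are the frame's x, y, z axes.
In Python, from bench import ctrl gives the robot as it stands. The module is installed in compiled form; this text tells all that it offers. Calls block until the motion is done:
- ctrl.goto(position, orientation): joint-space move of the TCP to a pose.
- ctrl.move_l(position, vel=0.15, ori=None, contact_N=None): straight line of the TCP; ori=None keeps the orientation; vel is the mean speed in m/s. With contact_N (N) it stops when the force on the tool has changed by that much, and returns True; else False.
- ctrl.movej(angles): joint-space move.
- ctrl.command_gripper(opening): opening from 0.0 (shut) to 1.0 (fully open); the grip force is fixed at half the most; returns when the fingers have stopped.
- ctrl.sleep(seconds).
- ctrl.ik(position, orientation): joint angles nearest the present ones, or None.
- ctrl.read_camera(name): name is "scene" or "top" or "wrist"; returns the picture (480x640x3 uint8, blue, green, red); there is no depth.
- ctrl.camera_params(name): a dict with "fx", "fy", "cx", "cy" (pixels), "pose" (4x4, takes a point from camera to world coordinates); the wrist camera has in their place "T_tool_cam" (4x4, takes a point from camera to tool coordinates, whose origin is the TCP and whose axes are the flange's). Camera axes: x right, y up, looking along -z (the intrinsics and any distortion apply to the point x, -y, -z); pixel columns grow to the right and rows downward; lengths in m; the calibration is good to about 2 mm. A picture is of the moment at which its call begins: read the wrist's pose just before it. camera_params takes no time and is no camera call.
A pose or a line that the arm cannot do raises ctrl.MotionError and nothing moves.
- ctrl.sign_off(): hands the job in; it is judged then, once.
Readings, each from a call of its own:
- ctrl.current_t(): time.
- ctrl.current_q(): joint angles.
- ctrl.current_dq(): joint speeds.
- ctrl.current_effort(): joint torques, N m.
- ctrl.current_tool_pos(): TCP position.
- ctrl.current_eef_rot(): TCP orientation.
- ctrl.current_contact_force(): force on the tool from outside, world axes, zero at the start.
- ctrl.current_wrist_torque(): the same for the moment, N m.
- ctrl.current_grip_width(): opening from 0.0 (shut) to 1.0 (fully open).
- ctrl.current_grasp_force(): force on a finger pad.
Only numpy, scipy, OpenCV 4.12 (cv2) and the standard library are available. Lean on these libraries where they do the work, as an engineer would, in place of code of your own. Each camera call takes 0.05 s, during which the arm holds its last target. There are 200 camera calls.

### The job

Take the tray hook from its stand, put its bent end down into the wire loop of the tray that carries the plaster vase, and slide that tray along the table straight out from under the wire shelf until its back edge is about 3 cm clear of the shelf's front, the vase staying upright in it. Touch that tray and the vase only with the hook, without lifting or tipping them, and leave the other tray and everything else where it is. Then hang the hook back in the fork of its stand.

Things in the scene. Friction and masses are not known exactly. Their poses are not given: they have to be found in the camera images.
- riser: Fixed wire shelf of steel wire on four legs, 320 mm wide (its y), 220 deep (x), top at 175 mm; the trays stand on the table below. Origin on the table at its middle. Its open front looks along its -x. Legs, 8 mm thick, at x = +-106, y = +-156 mm. Nine wires run front to back on top.
- riser_front (a point): Middle of the wire shelf's front rail: round, 8 mm thick, along the whole front edge at the shelf's x = -106 mm, its axis 171 and its underside 167 mm above the table. Between the front legs nothing stands below it.
- tray_vase: Loose aluminium tray that carries the vase, under the left or right half of the wire shelf: 120 mm deep (x), 125 wide (y), 36 high, walls and floor 3 mm, about 0.22 kg (0.4 with the vase); it slides with a few newtons. Origin under its middle. Its front (-x) looks out of the shelf's front, within 3 degrees; a wire loop stands out of the front wall.
- tray_vase_loop (a point): Middle of the opening of the tray's level wire loop (6 mm wire), at x = -76.5 mm on the tray, 33 mm up. The outer bar runs along y at x = -96 mm, the sides lie at y = +-26 mm: opening 33 (x) x 46 mm. The bar starts 30 to 50 mm behind the shelf's front edge, below the rail: a tool comes in only slanting, about 35 to 50 degrees from upright.
- tray_vase_back_left (a point): Back corner of the vase's tray (its +x, +y), at the underside.
- tray_vase_back_right (a point): Back corner of the vase's tray (its +x, -y), at the underside.
- vase: Loose white plaster vase standing in the tray: 98 mm high, belly 72 mm, neck 36 mm, foot 50 mm across. Origin under its foot, z up.
- tray_box: The other tray, of the same size and make, under the other half of the wire shelf. It carries a low open plaster box. To be left alone.
- box_casting: Loose open white plaster box, 70 x 85 x 42 mm, standing in the other tray. To be left alone.
- hook: Tray hook, 0.14 kg, hanging upright in its stand. Origin: centre of the underside of its ferrule, on the shaft's axis; z up. Brass ferrule 34 (x) x 30 (y) x 6 mm; flat-sided wooden handle 30 (x) x 22 (y) mm up to z = 85 mm: grip it across y about 45 mm above the origin. Below, a straight steel shaft 7 mm thick. As it hangs, its -x points to the stand's post.
- hook_crook (a point): The bend at the shaft's lower end, at z = -140 mm on the hook, on the 7 mm bar's centre line. From here the end is bent 60 degrees towards the hook's -x and runs on 20 mm. With the shaft slanting and -x below it the end points about straight down, and the loop's bar lies in the crook.
- hook_tip (a point): End of the hook's bent end (x = -17, z = -150 mm on the hook).
- hook_stand: Fixed stand of the hook: steel foot 8 mm high, from x = -40 to 110 and 100 mm wide, a post 191 mm high at x = 60 mm, and at 185 mm a level fork on which the hook's ferrule rests, shaft between its prongs. The fork points along the stand's -x and is open there. A small spatula hangs behind the post at x = 85 mm, top at 184 mm. Origin on the table below the hook's place.
- stand_seat (a point): Where the hook's origin lies when it hangs: on the fork's prongs, 185 mm above the table, 60 mm from the post. The two round 8 mm prongs, 15 mm apart clear, run straight from x = 56 to -28 mm of the stand; their ends (to x = -42 mm) splay and rise 4 mm. Lift the hook 10 to 25 mm and pass it along x through the open end.
- bottle_a: Paint bottle, 42 mm thick, 125 mm high, standing on the table beyond the hook's stand. To be left alone.
- cup: Paper cup, 74 mm wide, 85 mm high. To be left alone.
- pot: Low open plaster pot, 75 x 100 x 38 mm, on the table. To be left alone.
- hex_box: Green six-sided lidded box, 110 mm wide, 57 mm high. To be left alone.
- medallion: Round white plaster medallion, 72 mm across, 17 mm thick, lying on top of the wire shelf at its back. To be left alone.
There are look-alikes about, which are no part of the job. Of the things that look like the hook, the larger one is meant.

How it is judged (in metres and radians):
On the way, in this order (a step that is already met when the one before it is completed fails the run):
1. the hook's bent end is down in the loop of the vase's tray (x of hook_tip in the frame of tray_vase between -0.097 and -0.058 m and y of hook_tip in the frame of tray_vase between -0.026 and 0.026 m and z of hook_tip in the frame of tray_vase below 0.031 m), for 0.1 s.
2. the hook, still in the loop, has drawn the vase's tray out clear of the wire shelf (all of step 1 and x of tray_vase_back_left in the frame of riser between -0.23 and -0.12 m and y of tray_vase_back_left in the frame of riser between -0.25 and 0.25 m and x of tray_vase_back_right in the frame of riser between -0.23 and -0.12 m and y of tray_vase_back_right in the frame of riser between -0.25 and 0.25 m), for 0.1 s.
At the end, for the whole second after the job is handed in: The vase's tray is flat on the table in front of the wire shelf, its back corners 10 to 120 mm clear of it; the vase stands upright in it; the hook hangs upright (7 degrees) in its fork, ferrule on the prongs; both at rest; all else within 30 mm of its start (x of tray_vase_back_left in the frame of riser between -0.23 and -0.12 m and y of tray_vase_back_left in the frame of riser between -0.25 and 0.25 m and x of tray_vase_back_right in the frame of riser between -0.23 and -0.12 m and y of tray_vase_back_right in the frame of riser between -0.25 and 0.25 m and height (world z) of tray_vase below 0.006 m and angle between tray_vase's own z axis and vertical below 0.05 rad and linear speed of tray_vase below 0.01 m/s and angle between vase's own z axis and vertical below 0.1 rad and z of vase in the frame of tray_vase below 0.012 m and x of vase in the frame of tray_vase between -0.06 and 0.06 m and y of vase in the frame of tray_vase between -0.063 and 0.063 m and z of hook in the frame of hook_stand between 0.18 and 0.19 m and x of hook in the frame of hook_stand between -0.03 and 0.045 m and y of hook in the frame of hook_stand between -0.01 and 0.01 m and angle between hook's own z axis and vertical below 0.12 rad and linear speed of hook below 0.03 m/s and distance of each of tray_box, box_casting, medallion, bottle_a, cup, pot, hex_box from where it was at the start of the episode below 0.03 m); the robot touches nothing.
It fails at once if the hand or arm touches the vase or its tray (contact force between any of the fingers, the arm and tray_vase above 0.5 N or contact force between any of the fingers, the arm and vase above 0.5 N).
It fails at once if the vase tips over (angle between vase's own z axis and vertical above 0.35 rad).
It fails at once if the tray is lifted or tipped (angle between tray_vase's own z axis and vertical above 0.25 rad or height (world z) of tray_vase above 0.02 m).
It fails at once if something else is moved out of its place or knocked over (distance of any of tray_box, box_casting, medallion, bottle_a, cup, pot, hex_box from where it was at the start of the episode above 0.04 m or angle between any of tray_box, box_casting, medallion, bottle_a, cup, pot, hex_box's own z axis and vertical above 0.5 rad).
It also fails if it takes over 62 s, if anything falls off the work surface, if the arm or the gripper's body presses on something with over 40 N, if the wrist force passes 120 N, or if a joint passes its speed limit or range.

## Working session

There is one attempt and no reset: what is moved stays moved. The work goes in short steps, each a Python script; the robot and the scene stay as the last script left them, time stands still between calls to the robot, and variables do not carry over. Pictures are saved under pics/ and viewed, at most 10 in all, crops included, and the job is handed in when it is done.

```bash
mkdir -p pics; python3 - <<'E'
from bench import ctrl
import cv2, numpy as np
np.set_printoptions(precision=4,suppress=True)
for n in ("scene","top"):
    cv2.imwrite(f"pics/{n}0.png",ctrl.read_camera(n))
for n in ("scene","top","wrist"): print(n,ctrl.camera_params(n))
print(ctrl.current_t())
E
```

```text
scene {'fx': 540.1000127177581, 'fy': 540.1000127177581, 'cx': 324.3734297656324, 'cy': 242.51015825252907, 'pose': array([[-0.0409, -0.7754,  0.6301,  1.211 ],
       [ 0.9992, -0.031 ,  0.0266,  0.0639],
       [-0.0011,  0.6307,  0.7761,  1.009 ],
       [ 0.    ,  0.    ,  0.    ,  1.    ]])}
top {'fx': 573.663096572006, 'fy': 573.663096572006, 'cx': 313.6514011201643, 'cy': 232.34394794146877, 'pose': array([[ 0.0039,  0.9993, -0.0362,  0.4335],
       [-0.9999,  0.0043,  0.0112,  0.0314],
       [ 0.0114,  0.0362,  0.9993,  1.6291],
       [ 0.    ,  0.    ,  0.    ,  1.    ]])}
wrist {'fx': 360.4138478686794, 'fy': 360.4138478686794, 'cx': 318.97585069980636, 'cy': 246.05470356798065, 'T_tool_cam': array([[ 0.    ,  0.9654,  0.2606,  0.0732],
       [ 1.    , -0.0001,  0.0003,  0.0013],
       [ 0.0003,  0.2606, -0.9654, -0.1714],
       [ 0.    ,  0.    ,  0.    ,  1.    ]])}
0.1
```

View pics/scene0.png

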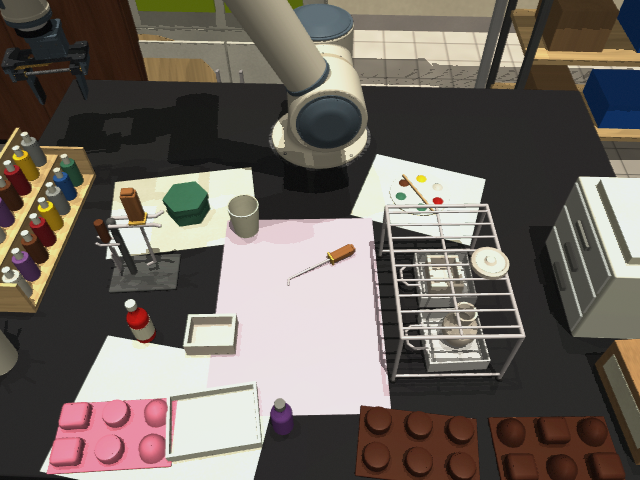

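View pics/top0.png

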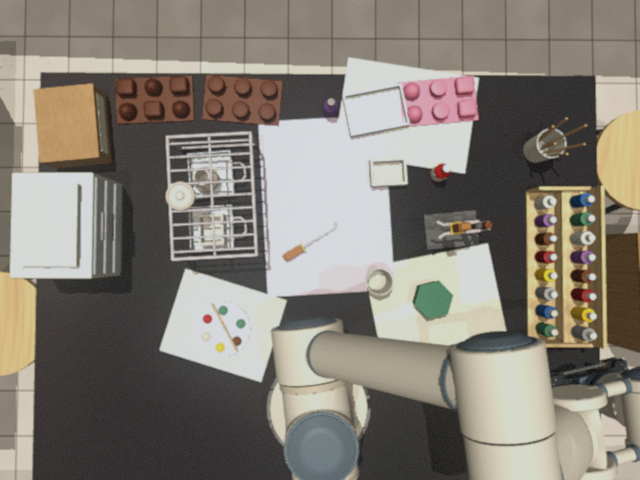

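The hanging set at scene (130,205)/top (457,228) is the hook in its stand. The short one hanging behind it, scene (100,230), is the spatula. The small hook lying on the table at scene (320,265) is a look-alike, because it neither hangs in a stand nor is the larger. The shelf is at top (212,197), with its loops looking right (-y); the vase seems to be in the far tray, top (207,178). I'll confirm this in an enlarged crop.

```bash
python3 - <<'E'
import cv2, numpy as np
s=cv2.imread("pics/scene0.png");t=cv2.imread("pics/top0.png")
def c(im,x,y,w,h,k): return cv2.resize(im[y:y+h,x:x+w],None,fx=k,fy=k,interpolation=cv2.INTER_CUBIC)
m=np.zeros((600,800,3),np.uint8)
a=c(t,160,122,110,146,4); m[:a.shape[0],:440]=a
b=c(s,92,180,100,115,3.5); m[:b.shape[0],445:445+b.shape[1]]=b
d=c(t,415,205,85,50,4); m[405:405+d.shape[0],445:445+d.shape[1]]=d
cv2.imwrite("pics/m1.png",m)
E
```

```text
Traceback (most recent call last):
ValueError: could not broadcast input array from shape (200,340,3) into shape (195,340,3)
```

```bash
python3 - <<'E'
import cv2, numpy as np
s=cv2.imread("pics/scene0.png");t=cv2.imread("pics/top0.png")
def c(im,x,y,w,h,k): return cv2.resize(im[y:y+h,x:x+w],None,fx=k,fy=k,interpolation=cv2.INTER_CUBIC)
m=np.zeros((600,800,3),np.uint8)
a=c(t,160,122,110,146,4); m[:a.shape[0],:440]=a
b=c(s,92,180,100,110,3.5); m[:b.shape[0],445:445+b.shape[1]]=b
d=c(t,415,205,85,50,4); m[400:400+d.shape[0],445:445+d.shape[1]]=d
cv2.imwrite("pics/m1.png",m)
E
```

```text
(no output)
```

View pics/m1.png

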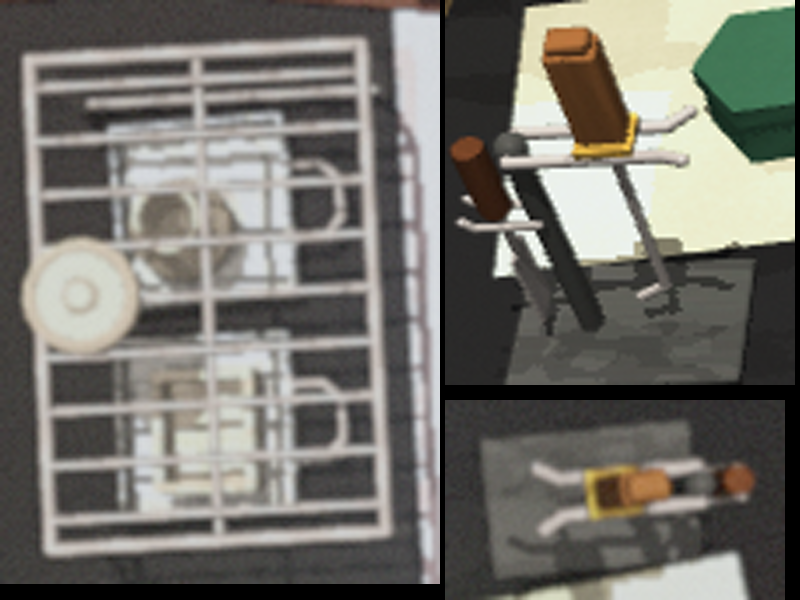

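```bash
cat > h.py <<'E'
from bench import ctrl
import cv2, numpy as np
np.set_printoptions(precision=4,suppress=True)
def ray(name,u,v,z,p=None,Tw=None):
    p=p or ctrl.camera_params(name); T=p["pose"] if Tw is None else Tw
    d=T[:3,:3]@np.array([(u-p["cx"])/p["fx"],-(v-p["cy"])/p["fy"],-1.])
    o=T[:3,3]; return o+d*(z-o[2])/d[2]
def proj(name,P,Tw=None):
    p=ctrl.camera_params(name); T=p["pose"] if Tw is None else Tw
    c=np.linalg.inv(T)@np.append(P,1); return p["cx"]+p["fx"]*c[0]/-c[2],p["cy"]-p["fy"]*c[1]/-c[2]
def wristT():
    T=np.eye(4);T[:3,:3]=ctrl.current_eef_rot();T[:3,3]=ctrl.current_tool_pos()
    return T@ctrl.camera_params("wrist")["T_tool_cam"]
E
python3 - <<'E'
from h import *
L=lambda x,y:(160+x/4,122+y/4)
S=lambda x,y:(415+(x-445)/4,205+(y-400)/4)
for n,(u,v),z in [("frontfar",L(362,42),.171),("frontnear",L(385,535),.171),("backfar",L(30,58),.171),("backnear",L(48,550),.171),
 ("bar",L(342,199),.033),("front wall mid",L(294,201),.036),("tr ff",L(283,112),.036),("tr fn",L(296,292),.036),("tr bf",L(110,118),.036),
 ("ferr edge -17",S(588,494),.191),("prong tip -42",S(540,498),.189),("handle top",S(650,488),.27),("post top 60",S(700,480),.191)]:
    print(n,ray("top",u,v,z))
# scene checks
C=lambda x,y:(92+(x-445)/3.5,180+y/3.5)
for n,(u,v),z in [("handle top sc",C(567,43),.27),("post top",C(511,148),.185),("ferr front-low corner",C(575,152),.191),("ferr right",C(633,140),.191)]:
    print(n,ray("scene",u,v,z))
E
```

```text
frontfar [0.741  0.1775 0.171 ]
frontnear [0.4263 0.1604 0.171 ]
backfar [0.7294 0.3889 0.171 ]
backnear [0.4159 0.3734 0.171 ]
bar [0.6597 0.2044 0.033 ]
front wall mid [0.6577 0.2374 0.036 ]
tr ff [0.72   0.2456 0.036 ]
tr fn [0.5942 0.2355 0.036 ]
tr bf [0.7151 0.3659 0.036 ]
ferr edge -17 [ 0.4968 -0.3297  0.191 ]
prong tip -42 [ 0.4942 -0.2999  0.189 ]
handle top [ 0.497  -0.3468  0.27  ]
post top 60 [ 0.5059 -0.4004  0.191 ]
handle top sc [ 0.5027 -0.3431  0.27  ]
post top [ 0.5065 -0.3993  0.185 ]
ferr front-low corner [ 0.5131 -0.3583  0.191 ]
ferr right [ 0.5027 -0.3273  0.191 ]
```

The crop confirms it. The large wooden-handled hook with the yellow ferrule sits in the fork at (600,90), open end toward +y. The spatula at (470,150) hangs behind the post. The vase is in the upper (far, +x) tray at (185,225), its loop bar at (342,199). The box is in the lower tray.

```bash
cat >> h.py <<'E'
Z=np.array([0,0,1.])
def hookR(a,th):
    a=np.append(np.asarray(a[:2])/np.linalg.norm(a[:2]),0); t=np.radians(th)
    x=a*np.cos(t)+Z*np.sin(t); z=-a*np.sin(t)+Z*np.cos(t)
    return np.column_stack([x,np.cross(z,x),z])
def tool(p,a,th,g=.026):   # TCP pose holding hook with origin p
    H=hookR(a,th); return np.asarray(p)+H[:,2]*g, np.column_stack([H[:,0],-H[:,1],-H[:,2]])
def crook_to_origin(c,a,th): return np.asarray(c)+.14*hookR(a,th)[:,2]
SA=np.array([-.11,.99,0]); XS=np.array([-.055,.9985,0])
E
python3 - <<'E'
from h import *
hk=np.array([.499,-.346,.185])
for nm,(p,R) in {"above":tool(hk+[0,0,.17],SA,0),"grasp":tool(hk,SA,0),
 "in":tool(crook_to_origin([.66,.212,.035],XS,45),XS,45),"out":tool(crook_to_origin([.672,-.02,.035],XS,45),XS,45)}.items():
    print(nm,p,ctrl.ik(p,R))
p,R=tool(hk+[0,.03,.14],SA,0)
ctrl.goto(p,R)
T=wristT(); cv2.imwrite("pics/w1.png",ctrl.read_camera("wrist")); np.save("w1.npy",T)
print(proj("wrist",hk+[0,0,.085],T),proj("wrist",hk,T),ctrl.current_t())
E
```

```text
above [ 0.499 -0.346  0.381] [-40.3697  20.6569  63.9675  -0.      95.3756 -46.7099]
grasp [ 0.499 -0.346  0.211] [-40.3697  26.9931  79.936   -0.      73.0709 -46.7099]
in [0.6665 0.0948 0.1524] [-17.6753  43.7184  74.6094  41.7017  83.4414 -34.0915]
out [ 0.6785 -0.1372  0.1524] [-33.4715  50.7619  57.4886  35.2281 100.3214 -39.2196]
(np.float64(315.6696634090849), np.float64(289.08540497037376)) (np.float64(316.3965301855299), np.float64(256.3249504443313)) 1.9083
```

View pics/w1.png

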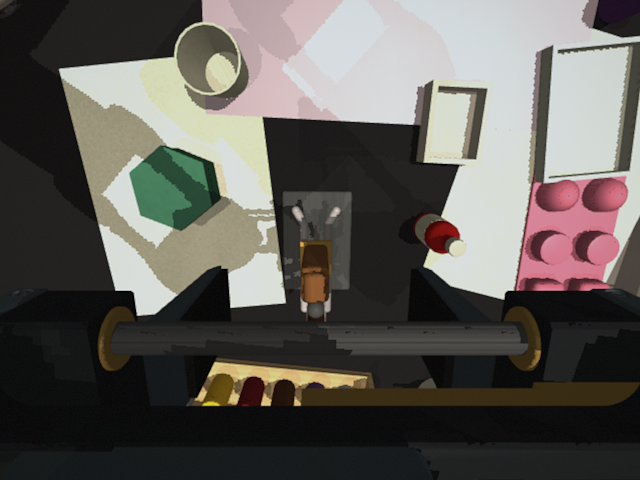

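Wrist view: handle top at (315,288), against a predicted (315.7,289), so the position is good. The prong ends at (298,214) and (335,214), with the post at (315,310), confirm the fork's direction. Next I'll grasp and lift out.

```bash
python3 - <<'E'
from h import *
T=np.load("w1.npy")
print("ferrule front edge",ray("wrist",315.5,240.5,.191,Tw=T),"prong ends",ray("wrist",316.5,214,.189,Tw=T),"post",ray("wrist",315,311,.191,Tw=T))
hk=np.array([.499,-.346,.185]); a=SA/np.linalg.norm(SA)
p,R=tool(hk,SA,0)
ctrl.goto(p+[0,0,.09],R)
ctrl.move_l(p,.12)
ctrl.command_gripper(0.0)
print("w",ctrl.current_grip_width(),"F",ctrl.current_grasp_force(),ctrl.current_contact_force(),ctrl.current_tool_pos(),p)
ctrl.move_l(p+[0,0,.016],.08)
print(ctrl.current_contact_force())
print(ctrl.move_l(p+[0,0,.016]+a*.12,.12,contact_N=6),ctrl.current_contact_force())
ctrl.move_l(p+[0,0,.12]+a*.12,.25)
T=wristT(); cv2.imwrite("pics/w2.png",ctrl.read_camera("wrist"))
cv2.imwrite("pics/s2.png",ctrl.read_camera("scene")); print(ctrl.current_t(),ctrl.current_grasp_force())
E
```

```text
ferrule front edge [ 0.4963 -0.3287  0.191 ] prong ends [ 0.4946 -0.3037  0.189 ] post [ 0.5036 -0.4011  0.191 ]
w 0.24585684044968636 F 29.999854266643524 [-0.3676  0.1154 -0.9542] [ 0.4989 -0.346   0.211 ] [ 0.499 -0.346  0.211]
[ 0.4527 -0.5936 -1.577 ]
False [-0.193  -0.3599 -1.7089]
6.375 29.999700486660004
```

View pics/s2.png

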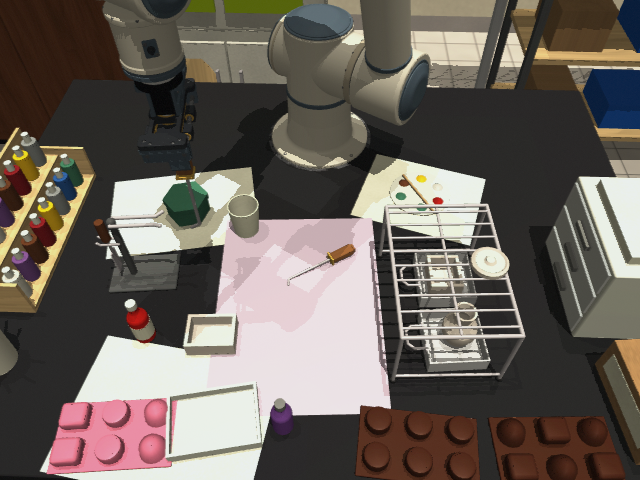

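The hook hangs in the gripper, its shaft at scene (190,205), and the stand is now free of it with only the spatula left at (100,230). Next I tilt and hover in front of the loop.

```bash
python3 - <<'E'
from h import *
xs=XS/np.linalg.norm(XS); bar=np.array([.6597,.2044,0])
def P(d,z,th=45): return tool(crook_to_origin(bar+xs*d+[0,0,z],XS,th),XS,th)
p0=ctrl.current_tool_pos()
p,R=P(-.10,.13); ctrl.goto(p,R)
p,R=P(-.06,.072); ctrl.move_l(p,.15)
c=bar+xs*-.06+[0,0,.072]
T=wristT(); w=ctrl.read_camera("wrist"); s=ctrl.read_camera("scene"); cv2.imwrite("pics/w3.png",w); cv2.imwrite("pics/s3.png",s); np.save("w3.npy",T)
H=hookR(XS,45); tip=c+H@[-.017,0,-.010]
for n in ("wrist","scene"):
    TT=T if n=="wrist" else None
    print(n,"crook",proj(n,c,TT),"tip",proj(n,tip,TT),"bar",proj(n,bar+[0,0,.033],TT))
k=cv2.resize(s[290:390,360:480],None,fx=5,fy=5,interpolation=cv2.INTER_CUBIC); k2=cv2.resize(w[60:360,220:420],None,fx=1,fy=1)
m=np.zeros((500,800,3),np.uint8); m[:,:600]=k; m[:300,600:]=k2; cv2.imwrite("pics/m3.png",m); print(ctrl.current_t())
E
```

```text
wrist crook (np.float64(318.5239961100522), np.float64(227.66645105159228)) tip (np.float64(318.49810061088766), np.float64(242.161919407993)) bar (np.float64(318.5117150044184), np.float64(201.82784557943347))
scene crook (np.float64(376.80659960778564), np.float64(327.52698307552805)) tip (np.float64(373.63972419943883), np.float64(332.3910593294781)) bar (np.float64(404.79150010157997), np.float64(336.8733871766728))
8.2
```

View pics/m3.png

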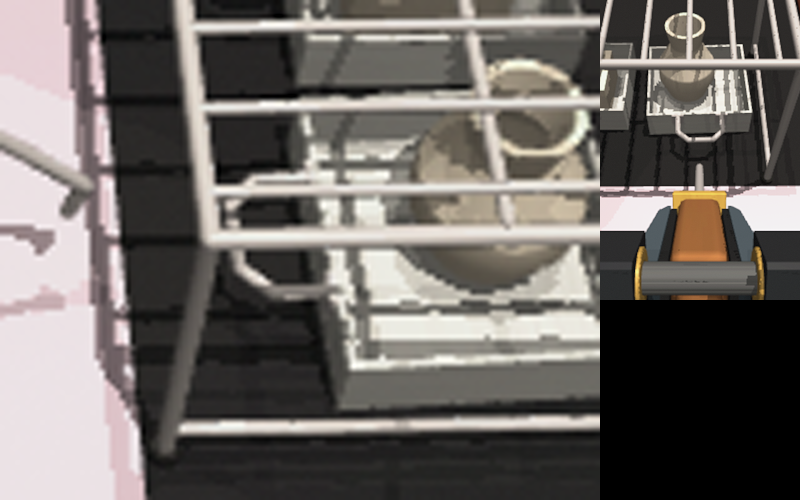

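The crook at crop (85,185), i.e. scene (377,327), agrees with the prediction (376.8,327.5), so the hook's pose in the hand is right. The bar at crop (236,232) and wrist (318.5,198) lies about 4–5 mm further in than first measured. The lateral position is right.

```bash
python3 - <<'E'
from h import *
T=np.load("w3.npy"); print("bar by wrist",ray("wrist",318.5,198,.033,Tw=T),"by scene",ray("scene",407,336.5,.033))
xs=XS/np.linalg.norm(XS); bar=np.array([.6597,.2085,0])
def P(d,z,th=45): return tool(crook_to_origin(bar+xs*d+[0,0,z],XS,th),XS,th)
f=ctrl.current_contact_force
print(ctrl.move_l(P(.024,.070)[0],.1,contact_N=5),f())
print(ctrl.move_l(P(.024,.038)[0],.06,contact_N=5),f(),ctrl.current_tool_pos()-P(.024,.038)[0])
print(ctrl.move_l(P(-.005,.038)[0],.04,contact_N=12),f(),ctrl.current_wrist_torque())
cv2.imwrite("pics/s4.png",ctrl.read_camera("scene")); w=ctrl.read_camera("wrist"); cv2.imwrite("pics/w4.png",w); s=cv2.imread("pics/s4.png")
m=np.zeros((500,800,3),np.uint8); m[:,:600]=cv2.resize(s[290:390,360:480],None,fx=5,fy=5,interpolation=cv2.INTER_CUBIC); m[:300,600:]=w[60:360,220:420]; cv2.imwrite("pics/m4.png",m); print(ctrl.current_t())
E
```

```text
bar by wrist [0.6594 0.2098 0.033 ] by scene [0.6587 0.2089 0.033 ]
False [-0.1972 -0.679  -2.3612]
False [ 0.6116 -0.5364 -1.5983] [0.0001 0.     0.    ]
False [ 0.0324 -0.8091 -1.6328] [-0.6348 -0.1778 -0.0164]
10.8917
```

View pics/m4.png

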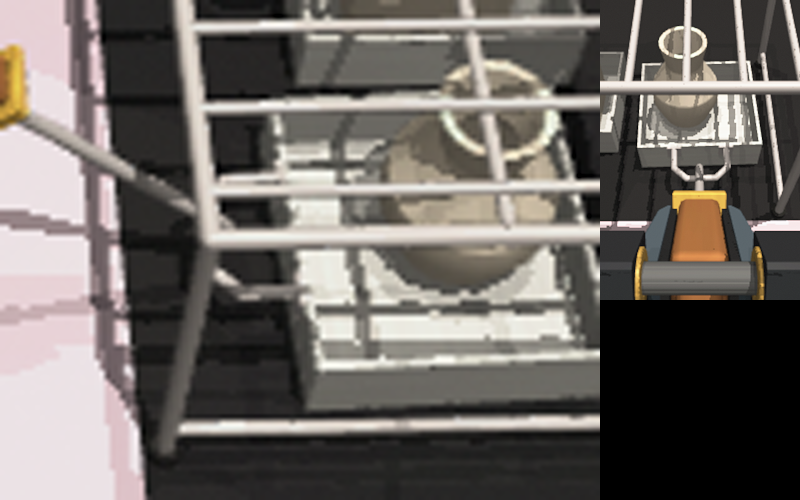

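The crook sits in the loop at crop (225,235). The tray has already moved about 13 mm out with the vase upright, at under 1 N. Now the full pull.

```bash
python3 - <<'E'
from h import *
xs=XS/np.linalg.norm(XS); bar=np.array([.6597,.2085,0])
def P(d,z,th=45): return tool(crook_to_origin(bar+xs*d+[0,0,z],XS,th),XS,th)
print(ctrl.move_l(P(-.220,.038)[0],.06,contact_N=12),ctrl.current_contact_force(),ctrl.current_wrist_torque())
ctrl.sleep(.3)
s=ctrl.read_camera("scene"); t=ctrl.read_camera("top"); cv2.imwrite("pics/s5.png",s); cv2.imwrite("pics/t5.png",t)
m=np.zeros((600,800,3),np.uint8); m[:400,:480]=cv2.resize(s[260:400,300:468],(480,400)); m[:320,480:]=cv2.resize(t[130:210,230:310],(320,320)); cv2.imwrite("pics/m5.png",m); print(ctrl.current_t())
E
```

```text
False [ 0.3709  1.3142 -1.2089] [-0.2715 -0.0846 -0.0056]
15.025
```

View pics/m5.png

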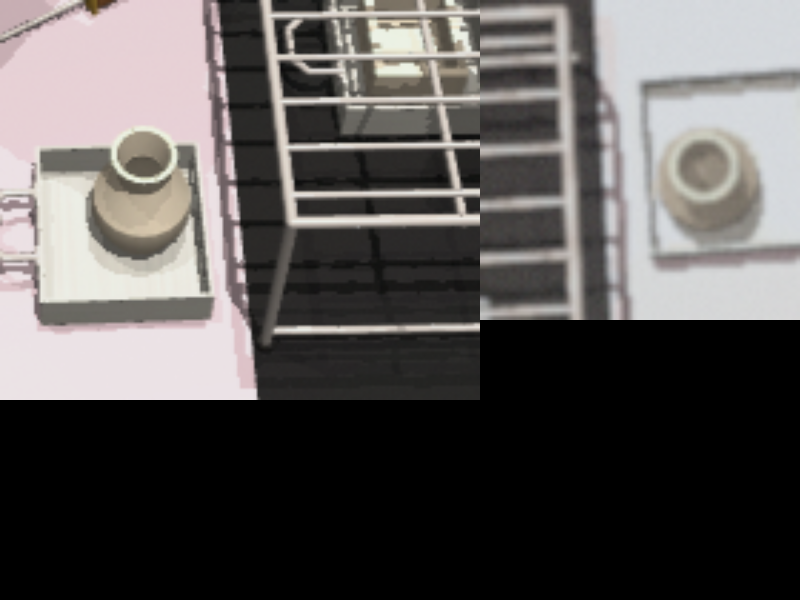

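The tray is out, and the vase is upright in it. Its back rim corners are at top (270.5,150.5) and (273.8,194.5). I'll measure the clearance.

```bash
python3 - <<'E'
from h import *
xs=XS/np.linalg.norm(XS); O=np.array([.578,.275,0])
print("front",[(np.array([.741,.1775,0])-O)@xs,(np.array([.4263,.1604,0])-O)@xs])
for u,v in ((270.5,150.5),(273.8,194.5)): q=ray("top",u,v,.036); print(q,(q-O)@xs)
for u,v in ((300+198/2.857,260+148/2.857),(300+212/2.857,260+298/2.857)): q=ray("scene",u,v,.036); print(q,(q-O)@xs)
E
```

```text
front [np.float64(-0.10631730143663623), np.float64(-0.1060831546268648)]
[0.7193 0.1348 0.036 ] -0.14770992440828382
[0.5961 0.1248 0.036 ] -0.150919916624843
[0.6048 0.1326 0.036 ] -0.14366081817384105
[0.7247 0.1408 0.036 ] -0.1420554150999673
```

Back edge at riser x ≈ -0.145, about 3.5 cm clear. Next I'll unhook and go to the stand's open end, then check the hook's pose in the hand.

```bash
python3 - <<'E'
from h import *
xs=XS/np.linalg.norm(XS); bar=np.array([.6597,.2085,0])
def P(d,z,th=45): return tool(crook_to_origin(bar+xs*d+[0,0,z],XS,th),XS,th)
print(ctrl.move_l(P(-.209,.038)[0],.05,contact_N=5))
print(ctrl.move_l(P(-.209,.085)[0],.06,contact_N=5))
ctrl.move_l(P(-.24,.16)[0],.2)
hk=np.array([.4985,-.346,.185]); a=SA/np.linalg.norm(SA)
p,R=tool(hk+a*.13+[0,0,.12],SA,0); ctrl.goto(p,R)
p,R=tool(hk+a*.13+[0,0,.016],SA,0); ctrl.move_l(p,.15)
o=hk+a*.13+[0,0,.016]
s=ctrl.read_camera("scene"); T=wristT(); w=ctrl.read_camera("wrist"); cv2.imwrite("pics/s6.png",s); cv2.imwrite("pics/w6.png",w); np.save("w6.npy",T)
for n,q in (("orig",[0,0,0]),("crook",[0,0,-.14]),("tip",[-.017,0,-.15])): print(n,proj("scene",o+hookR(SA,0)@q))
for q in ([-.042,0,.189],): print("fork mouth scene",proj("scene",np.array([hk[0],hk[1],0])-a*q[0]+[0,0,q[2]]))
m=np.zeros((600,800,3),np.uint8); m[:560,:]=cv2.resize(s[180:320,70:270],(800,560),interpolation=cv2.INTER_CUBIC); cv2.imwrite("pics/m6.png",m); print(ctrl.current_t(),ctrl.current_contact_force())
E
```

```text
False
False
orig (np.float64(200.8297772616902), np.float64(211.48000143441192))
crook (np.float64(212.07423690286242), np.float64(253.98630330387977))
tip (np.float64(205.1515190815958), np.float64(257.155290897527))
fork mouth scene (np.float64(158.2783063750997), np.float64(217.7309125720556))
18.6833 [-0.0937  0.1761 -0.8485]
```

View pics/m6.png

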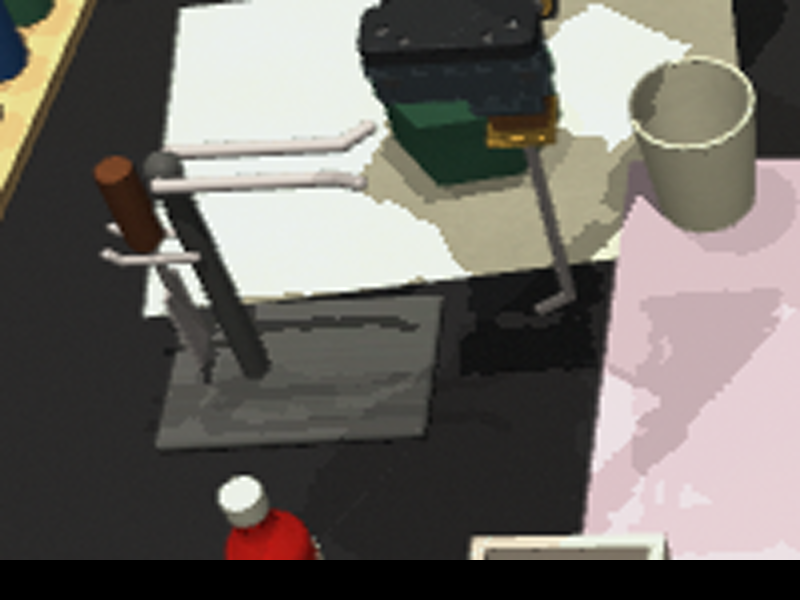

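The crook at crop (570,297), i.e. scene (212.5,254.2), matches the prediction (212.1,254.0), so the hook hasn't slipped in the grip. The fork lies on the approach line to within about 1–2 mm. Next I'll hang it.

```bash
python3 - <<'E'
from h import *
hk=np.array([.4992,-.346,.185]); a=SA/np.linalg.norm(SA)
p,R=tool(hk,SA,0); f=ctrl.current_contact_force
print(ctrl.move_l(p+[0,0,.016]+a*.003,.08,contact_N=5),f())
print(ctrl.move_l(p+a*.003+[0,0,-.001],.03,contact_N=5),f(),ctrl.current_tool_pos()-p)
E
```

```text
False [-0.324   0.5508 -1.5348]
True [-0.3737  0.0803  5.0274] [-0.0005  0.0032 -0.0002]
```

Contact came 0.2 mm below the original seat height, so the ferrule is on the prongs. Release and retreat.

```bash
python3 - <<'E'
from h import *
ctrl.command_gripper(0.8); p=ctrl.current_tool_pos()
ctrl.move_l(p+[0,0,.12],.12); ctrl.sleep(.5)
w=ctrl.read_camera("wrist"); s=ctrl.read_camera("scene"); t=ctrl.read_camera("top")
for n,i in (("w7",w),("s7",s),("t7",t)): cv2.imwrite(f"pics/{n}.png",i)
m=np.zeros((600,800,3),np.uint8); m[:330,:440]=cv2.resize(s[170:335,70:290],(440,330)); m[:330,450:800]=cv2.resize(w[150:315,230:405],(350,330)); m[335:,:400]=cv2.resize(s[265:397,300:500],(400,265)); m[335:,400:]=cv2.resize(t[115:260,180:400],(400,265))
cv2.imwrite("pics/m7.png",m); print(ctrl.current_t(),ctrl.current_contact_force())
E
```

```text
23.65 [ 0.7643  0.908  -0.7844]
```

View pics/m7.png

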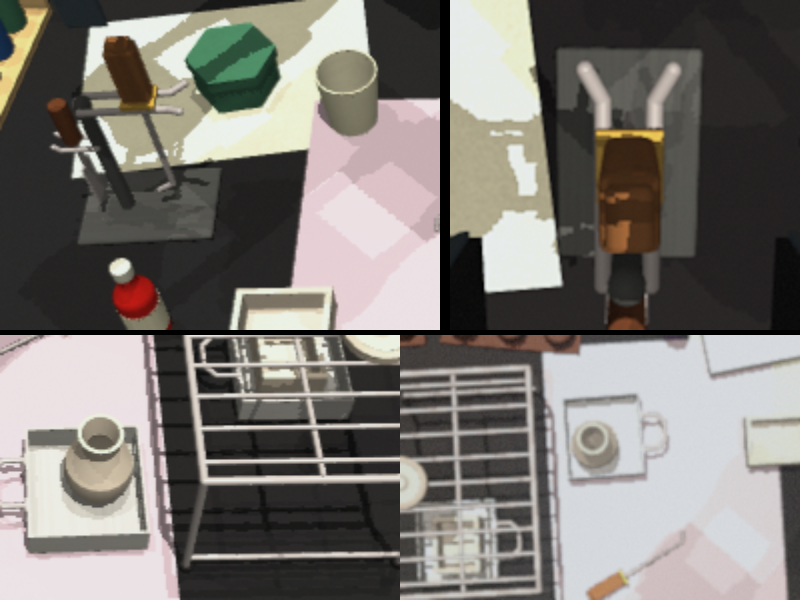

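The hook hangs upright with its ferrule on both prongs at (630,150). The tray is clear of the shelf with the vase upright at (600,445), and everything else is in place. Handing in.

```bash
python3 -c "
from bench import ctrl
print(ctrl.sign_off())"
```

```text
the job is handed in; nothing more can be done
None
```

I drew the vase's tray out to about 3.5 cm clear of the shelf with the vase upright, hung the hook back in its fork, and handed the job in at about 24 s; the sign-off gave no verdict.

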